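# Open the push-and-turn plant food bottle

### The arm

A 6-joint arm with a two-finger parallel gripper is mounted at the origin on the work surface. World frame = base frame: x ahead of the robot, y to its left, z up, the work surface at z = 0. Lengths are in m, angles in rad, forces in N, time in s.
With the tool pointing down it reaches from about 0.4 to 0.825 m from the base axis. Payload 7 kg.
Tool frame: the origin (TCP) lies at the very end of the fingers, on their centre line; the grasp point (between the pads) lies 19 mm behind it; z points along the fingers, y is the line along which they close (so a half turn about z gives the same grasp; the last joint's range is limited). The gripper opens to 88 mm and grips with 3 to 60 N. Pads are 19 mm wide; open, the fingers measure 130 mm over their backs; the gripper's body (78 mm by 193 mm) begins 47 mm behind the grasp point.
Start: joints at [-0.814, 0.359, 0.012, 0, -1.224, -0.288], TCP at [0.305, -0.602, 0.227] pointing down, gripper open.
Joint ranges: [-3.07, 3.07], [-1.43, 2.12], [-1.02, 1.25], [-3.03, 1.67], [-3.05, -0], [-3.03, 3.03]. Speed limits (rad/s): [2.39, 2.39, 3.01, 3.14, 3.14, 3.14].

### API

Orientations are given as [roll, pitch, yaw] about the fixed x, y, z axes, in that order (R = Rz(yaw) Ry(pitch) Rx(roll)).
In Python, from station import arm gives the robot as it stands. The module is installed in compiled form; this text tells all that it offers.
- The arm moves only by the shell command python3 -m crank 'ROWS' [FORCE]. ROWS is JSON, a list of rows, each an object of numbers: "dx", "dy", "dz": the shift along the world's x, y, z in m; "twist": the turn about the world's z in degrees; "grip": the opening, from -1 (shut) to 1 (fully open). A call has exactly 5 rows; each row is the pose to reach, as a shift and turn from the pose commanded when the call began; what a row does not reach only later rows make up. A row lasts 1/12 s, in which the tool goes at most 41.7 mm and 7.16 degrees, less where a joint would pass 70% of its speed; a pose out of reach is approached as far as the arm can. A call with a gripper value outside its range is refused whole. The fingers move at their own pace and stop on an object; FORCE is the grip in N (left out, the last holds). Time passes only in rows, so rows that repeat a pose let the fingers close, or fill a call up. It gives the time, the measured TCP pose, the force, the opening and the grip force at its end, in the units of the state.
- arm.get_state(): the state, without advancing time (a new reading comes with each control period).
- arm.grab_frame(name): name is "scene" or "top"; returns the picture (420x560x3 uint8, red, green, blue); there is no depth.
- arm.get_calibration(name): a dict with "fx", "fy", "cx", "cy" (pixels), "cam_to_world" (4x4, takes a point from camera to world coordinates). Camera axes: x right, y down, z forward; pixel columns grow to the right and rows downward; lengths in m; the calibration is good to about 2 mm. A picture is of the moment at which its call begins. get_calibration takes no time and is no camera call.
- arm.job_done(): hands the job in; it is judged then, once.
The state is a dict: "t": time; "q": joint angles; "qd": joint speeds; "joint_efforts": joint torques, N m; "eef_pos": TCP position; "ee_rot": TCP orientation; "force": force on the tool from outside, world axes, zero at the start; "moment": the same for the moment, N m; "width": finger opening in m; "gripper_force": force on a finger pad.
Only numpy, scipy, OpenCV 4.12 (cv2) and the standard library are available. Lean on these libraries where they do the work, as an engineer would, in place of code of your own. Each camera call takes 0.05 s, during which the arm holds its last target. There are 200 camera calls.

### The job

Open the plant food bottle for dosing: first lift the upturned dosing cup off its cap and set it down on the terracotta saucer, still mouth down, without dropping it. Then press the safety cap down against its spring, turn it anticlockwise (seen from above) while pressed until it comes free, and lift it off. Finish while still holding the cap in the gripper, upright and clear above the bottle's mouth (about 6 cm up); leave the other things where they are.

Things in the scene. Friction and masses are not known exactly. Their poses are not given: they have to be found in the camera images.
- bottle: grey plastic plant food bottle, 72 mm in diameter with a paper label, in a dark wood block 90 x 90 x 35 mm screwed to the table (bottle and block are fixed: they neither move nor turn). Its shoulder falls from 122 mm height at the neck to 100 mm at the outer edge. Origin on the bottle's axis at the table top; z up
- mouth (a point): centre of the bottle's mouth (top of its neck), on the bottle's axis 160 mm above the table
- cap: white ribbed round push-and-turn cap, 46 mm in diameter, 30 mm high, 25 g, loose, under the dosing cup at the start. Origin at the centre of its underside, z up; closed, its underside lies 18 mm below the mouth, its top 12 mm above. Its x axis lies along the bottle's when closed. Grip it across its diameter at any yaw. Turning clockwise, or unpressed, is blocked
- dosing_cup: frosted plastic dosing cup, upside down over the cap, resting on the cap's top: 56 mm outer diameter, 48 mm high, wall 2 mm, floor (now on top) 3 mm, 30 g, loose. Origin at the centre of its rim, now its underside (at the start about 127 mm above the table, its top at 175 mm); z points up from the rim to the closed end. Must be lifted 48 mm or more to clear the cap
- saucer_floor (a point): centre of the flat floor of the terracotta saucer, 6 mm above the table; the saucer is fixed, 130 mm across outside, with a rim 4 mm above the floor; the flat floor is 120 mm across
- spring_seal (a joint): sprung seal in the mouth that pushes the cap up (m): 0 with the cap off, 0.002 cap closed (6 N), 0.009 cap pressed 7 mm down, its stop (13 N). Two tabs in the cap sit in catches: press it 5.5 to 7 mm, hold it down and turn it anticlockwise seen from above; it is free to lift from 50 to 130 degrees (75 is good). Let go earlier, it springs back up
- pot: bystander: empty terracotta plant pot, 100 mm across, 85 mm high, loose; origin under its centre
- drink_bottle: bystander: clear drink bottle, 80 mm across, 230 mm high, loose; origin under its centre
- stake_tub: bystander: clear cut-off bottle, 80 mm across, 110 mm high, with plant stakes standing out to 230 mm, loose; origin under its centre
- trowel: bystander: hand trowel lying flat, 255 mm long along its x axis, 62 mm wide, 22 mm high, loose; origin at the joint of handle and blade, underside
- jar: bystander: small glass jar, 52 mm across, 65 mm high, loose; origin under its centre
- spool: bystander: wooden spool standing on end, 52 mm across, 55 mm high, loose; origin under its centre
- plant_label: bystander: wooden plant label lying flat, 135 mm long along its y axis, 30 mm wide, 5 mm thick, loose; origin at its underside
- seed_box: bystander: small cardboard seed box, 50 x 110 x 35 mm, loose; origin under its centre
Things that resemble listed ones, but are neither listed nor needed, are in the scene too. Of the things shaped like the part that bears saucer_floor, the terracotta one is meant.

How it is judged:
On the way, in this order (a step that is already met when the one before it is completed fails the run):
1. the dosing cup stands mouth down on the saucer, let go (horizontal distance between dosing_cup and saucer_floor below 0.032 m and z of dosing_cup in the frame of saucer_floor between -0.004 and 0.004 m and angle between dosing_cup's own z axis and vertical below 0.1 rad and contact force between dosing_cup and the fingers below 0.05 N), for 0.2 s.
2. the cap is pressed down against its spring, not yet turned (value of joint spring_seal above 0.0055 m and angle between the x axis of cap and the x axis of bottle, either way round below 0.5 rad), for 0.05 s.
3. the pressed cap is turned past its catches (value of joint spring_seal above 0.0048 m and angle between the x axis of cap and the x axis of bottle, either way round above 0.6 rad).
At the end, for the whole second after the job is handed in: Cap gripped (over 1 N), still, upright within 0.25 rad, its underside 20 to 120 mm above the mouth, within 30 mm of the bottle's axis, not touching the bottle; cup mouth down (within 0.1 rad), at rest and released on the saucer's floor, within 32 mm of its centre (all of step 1 and z of cap in the frame of mouth between 0.02 and 0.12 m and horizontal distance between cap and mouth below 0.03 m and angle between cap's own z axis and vertical below 0.25 rad and contact force between cap and the fingers above 1 N and contact force between cap and bottle below 0.05 N and linear speed of each of cap, dosing_cup below 0.03 m/s); the arm keeps its last pose, push and grip.
It fails at once if the dosing cup is dropped or thrown (moves over 0.6 m/s out of the fingers, a fall of about 2 cm) (contact force between dosing_cup and the fingers below 0.01 N and linear speed of dosing_cup above 0.6 m/s).
It fails at once if another thing on the table is pushed more than 3 cm (distance of any of pot, drink_bottle, stake_tub, trowel, jar, spool, plant_label, seed_box from where it was at the start of the episode above 0.03 m).
It also fails if it takes over 51 s, if anything falls off the work surface, if the arm or the gripper's body presses on something with over 40 N, if the wrist force passes 120 N, or if a joint passes its speed limit or range.

## Working session

There is one attempt and no reset: what is moved stays moved. The work goes in short steps, Python scripts to look and compute and a shell command to move; the robot and the scene stay as the last step left them, time stands still between calls to the robot, and variables do not carry over. Pictures are saved under pics/ and viewed, at most 10 in all, crops included, and the job is handed in when it is done.

```bash
mkdir -p pics; python3 - <<'E'
from station import arm
import cv2,numpy as np,json
np.set_printoptions(precision=4,suppress=True)
for n in("scene","top"):
    f=arm.grab_frame(n); np.save(f"pics/{n}0.npy",f); cv2.imwrite(f"pics/{n}0.png",f[:,:,::-1])
    c=arm.get_calibration(n); print(n,{k:np.array(v) for k,v in c.items()})
s=arm.get_state(); print({k:np.round(v,4) for k,v in s.items()})
E
```

```text
scene {'fx': array(426.3815), 'fy': array(426.3815), 'cx': array(282.1644), 'cy': array(210.3145), 'cam_to_world': array([[ 0.6548,  0.6107, -0.4454,  1.0698],
       [ 0.7558, -0.5316,  0.3823, -0.5222],
       [-0.0033, -0.5869, -0.8096,  1.069 ],
       [ 0.    ,  0.    ,  0.    ,  1.    ]])}
top {'fx': array(395.6561), 'fy': array(395.6561), 'cx': array(280.1133), 'cy': array(214.4836), 'cam_to_world': array([[ 0.01  , -0.9931,  0.1164,  0.4246],
       [-0.9999, -0.011 , -0.008 , -0.0627],
       [ 0.0092, -0.1163, -0.9932,  1.0226],
       [ 0.    ,  0.    ,  0.    ,  1.    ]])}
{'t': np.float64(0.1), 'q': array([-0.8139,  0.3593,  0.0111, -0.0003, -1.2241, -0.2881]), 'qd': array([ 0.0004,  0.0005,  0.0023,  0.0007,  0.0001, -0.0002]), 'joint_efforts': array([ -0.0005, -58.4165,  29.3751,   7.0155,   0.0102,  -0.    ]), 'eef_pos': array([ 0.3048, -0.6018,  0.2257]), 'ee_rot': array([ 3.1401, -0.0001, -2.6729]), 'force': array([-0.1198,  0.3773, -0.3429]), 'moment': array([-0.0144,  0.0192,  0.0285]), 'gripper_force': np.float64(0.0), 'width': np.float64(0.0876)}
```

View pics/scene0.png

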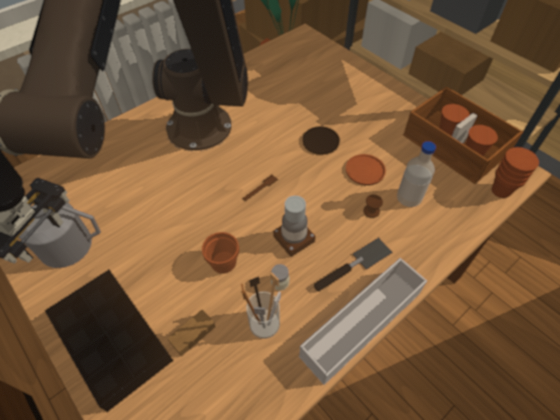

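View pics/top0.png

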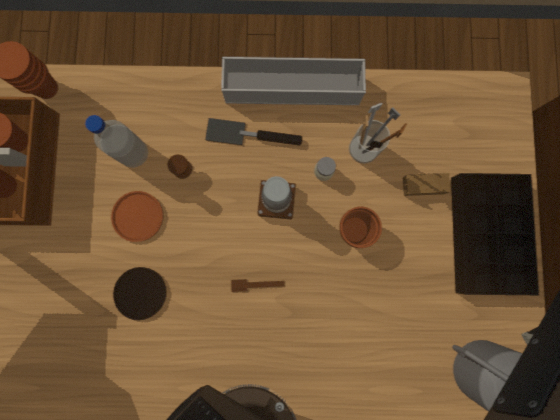

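The scene view has the bottle with the cup at about (294,210) and the terracotta saucer at (366,169). In the top view they are at (277,192) and (138,217). I'll enlarge both bottle crops and segment the saucer.

```bash
cat > h.py <<'E'
import numpy as np
from station import arm
def ray(n,u,v):
    c=arm.get_calibration(n);T=np.array(c["cam_to_world"])
    d=T[:3,:3]@[(u-c["cx"])/c["fx"],(v-c["cy"])/c["fy"],1]
    return T[:3,3],d/np.linalg.norm(d)
def plane(n,u,v,z):
    o,d=ray(n,u,v); return o+d*(z-o[2])/d[2]
def tri(p,q):
    o,d=ray("scene",*p);a,b=ray("top",*q)
    s=np.linalg.lstsq(np.c_[d,-b],a-o,rcond=None)[0]
    P,Q=o+s[0]*d,a+s[1]*b
    return (P+Q)/2,np.linalg.norm(P-Q)
def proj(n,P):
    c=arm.get_calibration(n);x=np.linalg.inv(c["cam_to_world"])@np.r_[P,1]
    return np.array([c["fx"]*x[0]/x[2]+c["cx"],c["fy"]*x[1]/x[2]+c["cy"]])
E
python3 - <<'E'
from h import *
import cv2
np.set_printoptions(precision=4,suppress=True)
S=np.load("pics/scene0.npy");T=np.load("pics/top0.npy")
e=[]
for n,f,(u,v) in(("scene",S,(366,169)),("top",T,(138,217))):
    h=cv2.cvtColor(f,cv2.COLOR_RGB2HSV); print(h[v,u])
    x,y=u-45,v-45
    m=cv2.inRange(h[y:y+90,x:x+90],(0,150,60),(9,255,255))
    c=max(cv2.findContours(m,0,1)[0],key=cv2.contourArea)
    E=cv2.fitEllipse(c); p=(E[0][0]+x,E[0][1]+y); e.append(p); print(n,p,E[1],plane(n,*p,.008))
    pts=np.array([plane(n,q[0][0]+x,q[0][1]+y,.01)[:2] for q in c]); print(cv2.minEnclosingCircle(pts.astype(np.float32)))
print(tri(*e))
a=cv2.resize(S[165:265,245:345],None,fx=4,fy=4,interpolation=2);b=cv2.resize(T[145:245,227:327],None,fx=4,fy=4,interpolation=2)
cv2.imwrite("pics/crop0.png",np.hstack([a,b])[:,:,::-1])
E
```

```text
[ 10 178 155]Traceback (most recent call last):
  File "<stdin>", line 11, in <module>
cv2.error: OpenCV(4.12.0) /io/opencv/modules/imgproc/src/shapedescr.cpp:361: error: (-201:Incorrect size of input array) There should be at least 5 points to fit the ellipse in function 'fitEllipseNoDirect'
```

```bash
python3 - <<'E'
from h import *
import cv2
np.set_printoptions(precision=4,suppress=True)
S=np.load("pics/scene0.npy");T=np.load("pics/top0.npy")
e=[]
for n,f,(u,v) in(("scene",S,(366,169)),("top",T,(138,217))):
    h=cv2.cvtColor(f,cv2.COLOR_RGB2HSV); print(h[v,u],h[v+35,u],h[v,u+40])
    x,y=u-36,v-36
    lab=cv2.cvtColor(f,cv2.COLOR_RGB2LAB)[y:y+72,x:x+72,1]
    t,m=cv2.threshold(lab,0,255,cv2.THRESH_OTSU)
    c=max(cv2.findContours(m,0,1)[0],key=cv2.contourArea)
    E=cv2.fitEllipse(c); p=(E[0][0]+x,E[0][1]+y); e.append(p); print(n,t,p,E[1],plane(n,*p,.008))
    pts=np.array([plane(n,q[0][0]+x,q[0][1]+y,.01)[:2] for q in c]); print(cv2.minEnclosingCircle(pts.astype(np.float32)))
print(tri(*e))
a=cv2.resize(S[165:265,245:345],None,fx=4,fy=4,interpolation=2);b=cv2.resize(T[145:245,227:327],None,fx=4,fy=4,interpolation=2)
cv2.imwrite("pics/crop0.png",np.hstack([a,b])[:,:,::-1])
E
```

```text
[ 10 178 155] [ 14 145 102] [ 15  59 112]
scene 146.0 (365.2742729187012, 168.67958450317383) (28.934619903564453, 39.379966735839844) [0.538  0.2973 0.008 ]
((0.538063645362854, 0.2971404790878296), 0.06637685745954514)
[ 10 176 126] [ 16 127 151] [ 16 128 145]
top 142.0 (136.40261459350586, 215.94280624389648) (49.393245697021484, 51.371036529541016) [0.5357 0.2987 0.008 ]
((0.5362001657485962, 0.29785677790641785), 0.0662749633193016)
(array([0.5361, 0.3001, 0.0043]), np.float64(9.587242778668226e-05))
```

View pics/crop0.png

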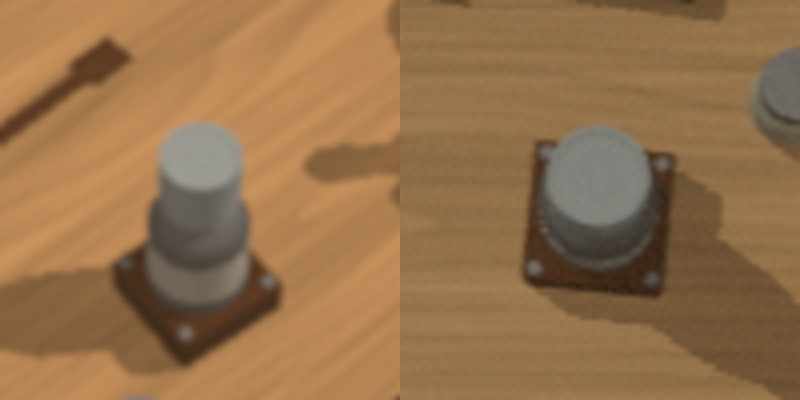

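The left crop (scene) has the cup's closed end centred near (201,158) and the right crop (top) near (599,178). The block's screws in the right crop are at (546,152), (663,163), (533,268) and (652,279). I'll triangulate from these.

```bash
python3 - <<'E'
from h import *
import cv2
np.set_printoptions(precision=4,suppress=True)
f=lambda x,y,ox,oy:((x+.5)/4-.5+ox,(y+.5)/4-.5+oy)
cs=f(201,158,245,165);ct=f(599-400,178,227,145)
print("cup top",tri(cs,ct),plane("scene",*cs,.175),plane("top",*ct,.175))
w=[plane("top",*f(a-400,b,227,145),.035) for a,b in((546,152),(663,163),(533,268),(652,279))]
print("block",np.mean(w,0),np.array(w)[1]-w[0])
# cup top width check
for n,a,b in(("top",f(145,178,227,145),f(253,178,227,145)),("scene",f(159,158,245,165),f(243,158,245,165))):
    print(n,np.linalg.norm(plane(n,*a,.175)-plane(n,*b,.175)))
for n,p,z in(("pot",(360,222),.085),("drink",(96,124),.23),("stakes",(393,115),.2),("jar",(325,166),.065),("spool",(179,165),.055),("trowel",(265,136),.01),("label",(258,285),.005)):
    print(n,plane("top",*p,z)[:2])
E
```

```text
cup top (array([ 0.5811, -0.0599,  0.1694]), np.float64(0.0022350906626185957)) [ 0.5847 -0.0618  0.175 ] [ 0.5794 -0.0608  0.175 ]
block [ 0.5811 -0.0605  0.035 ] [-0.0062 -0.0742  0.    ]
top 0.05867176311000898
scene 0.05495066892725554
pot [ 0.5186 -0.261 ]
drink [0.7013 0.3127]
stakes [ 0.7404 -0.3113]
jar [ 0.6589 -0.1803]
spool [0.6595 0.1828]
trowel [ 0.7513 -0.0289]
label [ 0.3633 -0.0166]
```

Cup axis is about (0.581, -0.060), agreeing with the block centre, and its top measures about 0.17. The saucer is at (0.537, 0.298). Both fit the given sizes, so I'll start moving.

```bash
python3 -m crank '[{"dx":0.018,"dy":0.035,"dz":0.005,"twist":-7,"grip":1},{"dx":0.036,"dy":0.070,"dz":0.01,"twist":-14,"grip":1},{"dx":0.054,"dy":0.105,"dz":0.01,"twist":-20,"grip":1},{"dx":0.072,"dy":0.14,"dz":0.01,"twist":-27,"grip":1},{"dx":0.09,"dy":0.175,"dz":0.01,"twist":-27,"grip":1}]' 15
python3 -m crank '[{"dx":0.018,"dy":0.035,"dz":0,"twist":0,"grip":1},{"dx":0.036,"dy":0.070,"dz":0,"twist":0,"grip":1},{"dx":0.054,"dy":0.105,"dz":0,"twist":0,"grip":1},{"dx":0.072,"dy":0.14,"dz":0,"twist":0,"grip":1},{"dx":0.09,"dy":0.175,"dz":0,"twist":0,"grip":1}]'
```

```text
t: 0.52
eef_pos: [0.3951, -0.4256, 0.2362]
ee_rot: [3.141, -0.0, 3.131]
force: [1.0, -0.9, 0.1]
width: 0.0876
gripper_force: 0.0
t: 0.93
eef_pos: [0.4852, -0.2502, 0.2365]
ee_rot: [3.141, -0.0, 3.139]
force: [0.9, 0.2, 0.2]
width: 0.0879
gripper_force: 0.0
```

```bash
python3 -m crank '[{"dx":0.018,"dy":0.036,"dz":0,"twist":0,"grip":1},{"dx":0.036,"dy":0.072,"dz":0,"twist":0,"grip":1},{"dx":0.054,"dy":0.108,"dz":0,"twist":0,"grip":1},{"dx":0.072,"dy":0.144,"dz":0,"twist":0,"grip":1},{"dx":0.09,"dy":0.18,"dz":0,"twist":0,"grip":1}]'
python3 -m crank '[{"dx":0.006,"dy":0.010,"dz":0,"twist":0,"grip":1},{"dx":0.006,"dy":0.010,"dz":0,"twist":0,"grip":1},{"dx":0.006,"dy":0.010,"dz":0,"twist":0,"grip":1},{"dx":0.006,"dy":0.010,"dz":0,"twist":0,"grip":1},{"dx":0.006,"dy":0.010,"dz":0,"twist":0,"grip":1}]'
python3 - <<'E'
from h import *
import cv2
S=arm.grab_frame("scene");T=arm.grab_frame("top")
print(np.round(arm.get_state()["eef_pos"],4),arm.get_state()["q"])
a=cv2.resize(S[135:235,245:345],None,fx=4,fy=4,interpolation=2);b=cv2.resize(T[145:245,227:327],None,fx=4,fy=4,interpolation=2)
cv2.imwrite("pics/crop1.png",np.hstack([a,b])[:,:,::-1])
E
```

```text
t: 1.35
eef_pos: [0.5752, -0.0701, 0.2365]
ee_rot: [3.142, -0.0, 3.139]
force: [0.2, -0.1, 0.0]
width: 0.0876
gripper_force: 0.0
t: 1.77
eef_pos: [0.5804, -0.0632, 0.2365]
ee_rot: [-3.142, -0.0, 3.138]
force: [0.4, 0.2, 0.1]
width: 0.0879
gripper_force: 0.0
[ 0.5805 -0.0632  0.2367] [ 2.26190456e-01  2.03343435e-01 -1.79661457e-01 -2.78845157e-05
 -1.18767996e+00 -1.80087118e+00]
```

View pics/crop1.png

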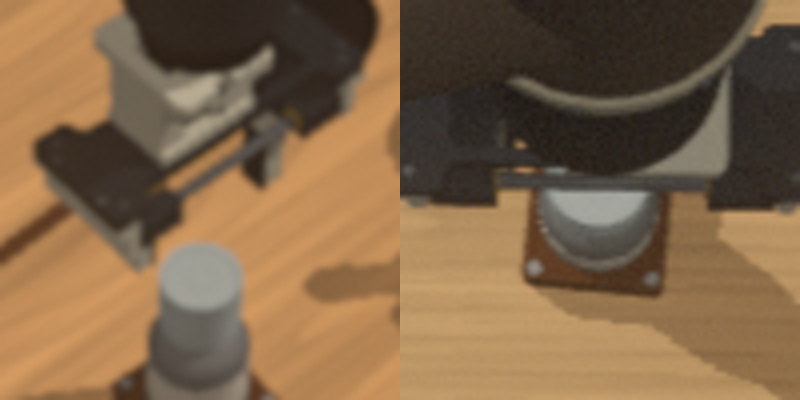

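The open fingers sit symmetrically over the cup, whose top is at about (201,278) in the left crop. I'll descend, then grip.

```bash
python3 -m crank '[{"dx":0.0005,"dy":0.002,"dz":-0.02,"twist":0,"grip":1},{"dx":0.0005,"dy":0.002,"dz":-0.04,"twist":0,"grip":1},{"dx":0.0005,"dy":0.002,"dz":-0.06,"twist":0,"grip":1},{"dx":0.0005,"dy":0.002,"dz":-0.08,"twist":0,"grip":1},{"dx":0.0005,"dy":0.002,"dz":-0.096,"twist":0,"grip":1}]'
python3 -m crank '[{"dx":0,"dy":0,"dz":0,"twist":0,"grip":-0.2},{"dx":0,"dy":0,"dz":0,"twist":0,"grip":-0.2},{"dx":0,"dy":0,"dz":0,"twist":0,"grip":-0.2},{"dx":0,"dy":0,"dz":0,"twist":0,"grip":-0.2},{"dx":0,"dy":0,"dz":0,"twist":0,"grip":-0.2}]' 15
```

```text
t: 2.28
eef_pos: [0.5807, -0.0611, 0.1393]
ee_rot: [3.141, -0.001, 3.138]
force: [0.1, -0.3, -0.4]
width: 0.0874
gripper_force: 0.0
t: 2.7
eef_pos: [0.5821, -0.0602, 0.1419]
ee_rot: [3.141, 0.002, 3.139]
force: [-0.3, 1.2, -0.2]
width: 0.0596
gripper_force: 0.0
```

```bash
python3 -m crank '[{"dx":0,"dy":0,"dz":0,"twist":0,"grip":-0.3},{"dx":0,"dy":0,"dz":0,"twist":0,"grip":-0.3},{"dx":0,"dy":0,"dz":0,"twist":0,"grip":-0.3},{"dx":0,"dy":0,"dz":0,"twist":0,"grip":-0.3},{"dx":0,"dy":0,"dz":0,"twist":0,"grip":-0.3}]' 15
python3 -m crank '[{"dx":0,"dy":0,"dz":0.004,"twist":0,"grip":-0.3},{"dx":0,"dy":0,"dz":0.01,"twist":0,"grip":-0.3},{"dx":0,"dy":0,"dz":0.02,"twist":0,"grip":-0.3},{"dx":0,"dy":0,"dz":0.03,"twist":0,"grip":-0.3},{"dx":0,"dy":0,"dz":0.04,"twist":0,"grip":-0.3}]'
```

```text
t: 3.12
eef_pos: [0.582, -0.0602, 0.1415]
ee_rot: [-3.141, 0.002, 3.14]
force: [-1.5, 0.1, 5.4]
width: 0.0561
gripper_force: 15.0
t: 3.53
eef_pos: [0.5816, -0.0601, 0.1818]
ee_rot: [3.142, 0.0, 3.139]
force: [0.2, -0.3, 0.2]
width: 0.0563
gripper_force: 15.0
```

Gripped (width 56 mm) and lifted. I'll raise it more and carry it to the saucer.

```bash
python3 -m crank '[{"dx":0,"dy":0,"dz":0.01,"twist":0,"grip":-0.3},{"dx":0,"dy":0,"dz":0.025,"twist":0,"grip":-0.3},{"dx":0,"dy":0,"dz":0.04,"twist":0,"grip":-0.3},{"dx":0,"dy":0,"dz":0.05,"twist":0,"grip":-0.3},{"dx":0,"dy":0.01,"dz":0.05,"twist":0,"grip":-0.3}]'
python3 -m crank '[{"dx":-0.002,"dy":0.02,"dz":0,"twist":0,"grip":-0.3},{"dx":-0.006,"dy":0.05,"dz":0,"twist":0,"grip":-0.3},{"dx":-0.010,"dy":0.08,"dz":0,"twist":0,"grip":-0.3},{"dx":-0.014,"dy":0.11,"dz":0,"twist":0,"grip":-0.3},{"dx":-0.018,"dy":0.14,"dz":0,"twist":0,"grip":-0.3}]'
python3 -m crank '[{"dx":-0.004,"dy":0.03,"dz":0,"twist":0,"grip":-0.3},{"dx":-0.008,"dy":0.06,"dz":0,"twist":0,"grip":-0.3},{"dx":-0.012,"dy":0.09,"dz":0,"twist":0,"grip":-0.3},{"dx":-0.016,"dy":0.12,"dz":0,"twist":0,"grip":-0.3},{"dx":-0.020,"dy":0.15,"dz":0,"twist":0,"grip":-0.3}]'
python3 -m crank '[{"dx":-0.003,"dy":0.025,"dz":0,"twist":0,"grip":-0.3},{"dx":-0.006,"dy":0.045,"dz":0,"twist":0,"grip":-0.3},{"dx":-0.0065,"dy":0.058,"dz":0,"twist":0,"grip":-0.3},{"dx":-0.0065,"dy":0.058,"dz":-0.02,"twist":0,"grip":-0.3},{"dx":-0.0065,"dy":0.058,"dz":-0.04,"twist":0,"grip":-0.3}]'
```

```text
t: 3.95
eef_pos: [0.5826, -0.0509, 0.2337]
ee_rot: [3.141, 0.004, 3.138]
force: [0.2, 0.1, -0.5]
width: 0.0561
gripper_force: 15.0
t: 4.37
eef_pos: [0.5627, 0.0915, 0.2303]
ee_rot: [3.141, -0.0, 3.139]
force: [0.8, 0.2, -1.0]
width: 0.0559
gripper_force: 15.0
t: 4.78
eef_pos: [0.5425, 0.2417, 0.2303]
ee_rot: [-3.142, -0.001, 3.139]
force: [0.3, -0.0, -0.2]
width: 0.0565
gripper_force: 15.0
t: 5.2
eef_pos: [0.5371, 0.2994, 0.1908]
ee_rot: [3.14, 0.002, 3.141]
force: [-0.0, -0.8, -0.9]
width: 0.0562
gripper_force: 15.0
```

```bash
python3 -m crank '[{"dx":0,"dy":0,"dz":-0.025,"twist":0,"grip":-0.3},{"dx":0,"dy":0,"dz":-0.05,"twist":0,"grip":-0.3},{"dx":0,"dy":0,"dz":-0.075,"twist":0,"grip":-0.3},{"dx":0,"dy":0,"dz":-0.1,"twist":0,"grip":-0.3},{"dx":0,"dy":0,"dz":-0.12,"twist":0,"grip":-0.3}]'
python3 -m crank '[{"dx":0,"dy":0,"dz":-0.012,"twist":0,"grip":-0.3},{"dx":0,"dy":0,"dz":-0.024,"twist":0,"grip":-0.3},{"dx":0,"dy":0,"dz":-0.034,"twist":0,"grip":-0.3},{"dx":0,"dy":0,"dz":-0.042,"twist":0,"grip":-0.3},{"dx":0,"dy":0,"dz":-0.044,"twist":0,"grip":-0.3}]'
python3 - <<'E'
from h import *
import cv2
S=arm.grab_frame("scene");T=arm.grab_frame("top")
print(np.round(arm.get_state()["eef_pos"],4),np.round(arm.get_state()["force"],1))
a=cv2.resize(S[110:210,316:416],None,fx=4,fy=4,interpolation=2);b=cv2.resize(T[165:265,87:187],None,fx=4,fy=4,interpolation=2)
cv2.imwrite("pics/crop2.png",np.hstack([a,b])[:,:,::-1])
E
```

```text
t: 5.62
eef_pos: [0.5362, 0.2972, 0.0685]
ee_rot: [-3.141, -0.001, 3.139]
force: [-0.3, -0.4, 0.4]
width: 0.0563
gripper_force: 15.0
t: 6.03
eef_pos: [0.5364, 0.2972, 0.0251]
ee_rot: [-3.14, -0.002, 3.139]
force: [-0.3, -0.5, -0.9]
width: 0.056
gripper_force: 15.0
[0.5369 0.2977 0.0263] [-1.1  0.3  0.4]
```

View pics/crop2.png

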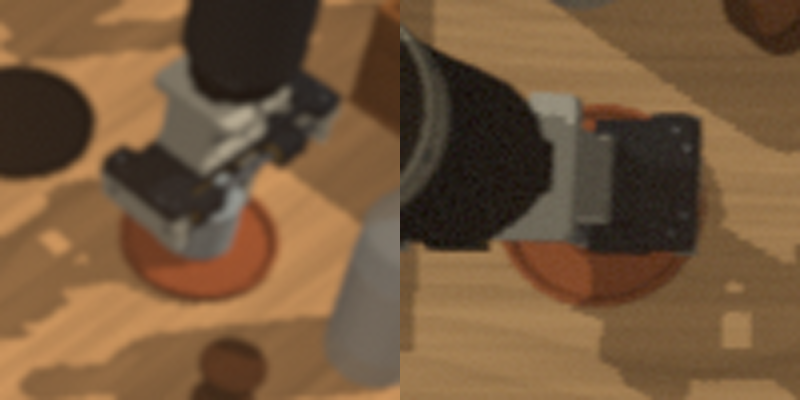

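The cup hangs just above the saucer's middle, about (205,245) in the left crop. I'll lower it gently to contact.

```bash
python3 -m crank '[{"dx":0,"dy":0,"dz":-0.001,"twist":0,"grip":-0.3},{"dx":0,"dy":0,"dz":-0.002,"twist":0,"grip":-0.3},{"dx":0,"dy":0,"dz":-0.003,"twist":0,"grip":-0.3},{"dx":0,"dy":0,"dz":-0.004,"twist":0,"grip":-0.3},{"dx":0,"dy":0,"dz":-0.004,"twist":0,"grip":-0.3}]'
python3 -m crank '[{"dx":0,"dy":0,"dz":-0.0005,"twist":0,"grip":-0.3},{"dx":0,"dy":0,"dz":-0.001,"twist":0,"grip":-0.3},{"dx":0,"dy":0,"dz":-0.0015,"twist":0,"grip":-0.3},{"dx":0,"dy":0,"dz":-0.002,"twist":0,"grip":-0.3},{"dx":0,"dy":0,"dz":-0.002,"twist":0,"grip":-0.3}]'
```

```text
t: 6.55
eef_pos: [0.537, 0.2979, 0.0227]
ee_rot: [3.141, 0.0, 3.139]
force: [-1.2, -0.1, 0.1]
width: 0.0561
gripper_force: 15.0
t: 6.97
eef_pos: [0.537, 0.2979, 0.0207]
ee_rot: [-3.142, 0.0, 3.139]
force: [-0.2, -1.0, 1.2]
width: 0.0562
gripper_force: 15.0
```

```bash
python3 -m crank '[{"dx":0,"dy":0,"dz":-0.0005,"twist":0,"grip":-0.3},{"dx":0,"dy":0,"dz":-0.001,"twist":0,"grip":-0.3},{"dx":0,"dy":0,"dz":-0.001,"twist":0,"grip":-0.3},{"dx":0,"dy":0,"dz":-0.001,"twist":0,"grip":-0.3},{"dx":0,"dy":0,"dz":-0.001,"twist":0,"grip":-0.3}]'
```

```text
t: 7.38
eef_pos: [0.537, 0.2979, 0.0206]
ee_rot: [3.141, 0.0, 3.139]
force: [-4.2, -0.6, 9.4]
width: 0.0562
gripper_force: 15.0
```

In contact. Ease the push and release.

```bash
python3 -m crank '[{"dx":0,"dy":0,"dz":0.0005,"twist":0,"grip":-0.3},{"dx":0,"dy":0,"dz":0.0008,"twist":0,"grip":0.3},{"dx":0,"dy":0,"dz":0.0008,"twist":0,"grip":0.4},{"dx":0,"dy":0,"dz":0.0008,"twist":0,"grip":0.6},{"dx":0,"dy":0,"dz":0.0008,"twist":0,"grip":0.8}]'
python3 -m crank '[{"dx":0,"dy":0,"dz":0.0008,"twist":0,"grip":1},{"dx":0,"dy":0,"dz":0.0008,"twist":0,"grip":1},{"dx":0,"dy":0,"dz":0.0008,"twist":0,"grip":1},{"dx":0,"dy":0,"dz":0.01,"twist":0,"grip":1},{"dx":0,"dy":0,"dz":0.02,"twist":0,"grip":1}]'
```

```text
t: 7.8
eef_pos: [0.537, 0.2978, 0.0202]
ee_rot: [-3.141, -0.0, 3.139]
force: [-0.5, 0.2, 0.1]
width: 0.0697
gripper_force: 0.0
t: 8.22
eef_pos: [0.5366, 0.2975, 0.0405]
ee_rot: [-3.14, -0.001, 3.139]
force: [-0.0, -0.4, -0.9]
width: 0.0878
gripper_force: 0.0
```

```bash
python3 -m crank '[{"dx":0,"dy":0,"dz":0.03,"twist":0,"grip":1},{"dx":0,"dy":0,"dz":0.07,"twist":0,"grip":1},{"dx":0,"dy":0,"dz":0.11,"twist":0,"grip":1},{"dx":0,"dy":0,"dz":0.15,"twist":0,"grip":1},{"dx":0,"dy":0,"dz":0.19,"twist":0,"grip":1}]'
python3 -m crank '[{"dx":0.004,"dy":-0.03,"dz":0,"twist":0,"grip":1},{"dx":0.008,"dy":-0.065,"dz":0,"twist":0,"grip":1},{"dx":0.012,"dy":-0.1,"dz":0,"twist":0,"grip":1},{"dx":0.016,"dy":-0.135,"dz":0,"twist":0,"grip":1},{"dx":0.020,"dy":-0.17,"dz":0,"twist":0,"grip":1}]'
python3 -m crank '[{"dx":0.005,"dy":-0.037,"dz":0,"twist":0,"grip":1},{"dx":0.010,"dy":-0.075,"dz":0,"twist":0,"grip":1},{"dx":0.015,"dy":-0.115,"dz":0,"twist":0,"grip":1},{"dx":0.020,"dy":-0.15,"dz":0,"twist":0,"grip":1},{"dx":0.0245,"dy":-0.180,"dz":0,"twist":0,"grip":1}]'
python3 -m crank '[{"dx":0,"dy":-0.008,"dz":0,"twist":0,"grip":1},{"dx":0,"dy":-0.008,"dz":0,"twist":0,"grip":1},{"dx":0,"dy":-0.008,"dz":0,"twist":0,"grip":1},{"dx":0,"dy":-0.008,"dz":0,"twist":0,"grip":1},{"dx":0,"dy":-0.008,"dz":0,"twist":0,"grip":1}]'
python3 - <<'E'
from h import *
import cv2
S=arm.grab_frame("scene");T=arm.grab_frame("top")
print(np.round(arm.get_state()["eef_pos"],4),np.round(arm.get_state()["q"],3))
cv2.imwrite("pics/f3.png",np.vstack([np.hstack([cv2.resize(S[110:210,316:416],None,fx=3,fy=3,interpolation=2),cv2.resize(T[165:265,87:187],None,fx=3,fy=3,interpolation=2)]),np.hstack([cv2.resize(S[155:255,245:345],None,fx=3,fy=3,interpolation=2),cv2.resize(T[145:245,227:327],None,fx=3,fy=3,interpolation=2)])])[:,:,::-1])
E
```

```text
t: 8.63
eef_pos: [0.5367, 0.2975, 0.234]
ee_rot: [3.141, 0.001, 3.139]
force: [0.7, 1.1, -1.2]
width: 0.0873
gripper_force: 0.0
t: 9.05
eef_pos: [0.5568, 0.1264, 0.2321]
ee_rot: [3.141, 0.002, 3.14]
force: [0.8, -0.1, -0.4]
width: 0.0876
gripper_force: 0.0
t: 9.47
eef_pos: [0.5813, -0.0546, 0.232]
ee_rot: [3.141, 0.002, 3.139]
force: [-0.1, 0.5, -0.2]
width: 0.0878
gripper_force: 0.0
t: 9.88
eef_pos: [0.5814, -0.0592, 0.2308]
ee_rot: [3.141, 0.001, 3.14]
force: [-0.0, 0.0, 0.9]
width: 0.0878
gripper_force: 0.0
[ 0.5815 -0.0591  0.2306] [ 0.233  0.208 -0.188 -0.    -1.175 -1.805]
```

View pics/f3.png

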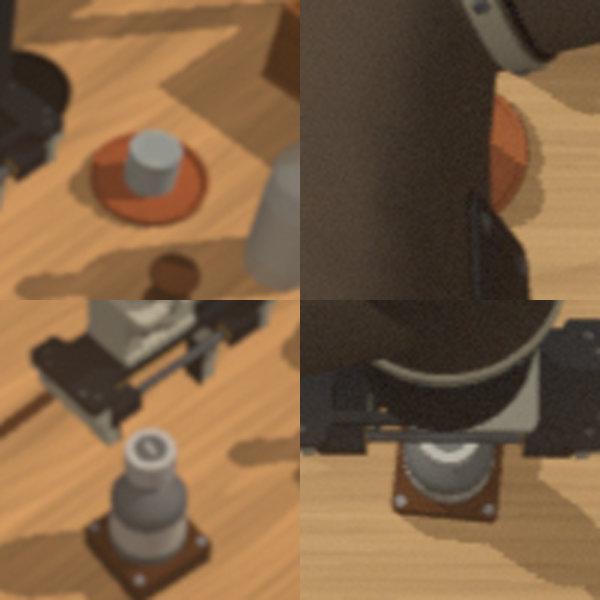

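The cup stands upright on the saucer, at (153,165) in the upper-left panel. The white cap is now bare, at (151,446), under the open fingers. Next I descend and grip the cap at 60 N.

```bash
python3 -m crank '[{"dx":0,"dy":-0.001,"dz":-0.02,"twist":0,"grip":1},{"dx":0,"dy":-0.001,"dz":-0.04,"twist":0,"grip":1},{"dx":0,"dy":-0.001,"dz":-0.06,"twist":0,"grip":1},{"dx":0,"dy":-0.001,"dz":-0.08,"twist":0,"grip":1},{"dx":0,"dy":-0.001,"dz":-0.0905,"twist":0,"grip":1}]'
python3 -m crank '[{"dx":0,"dy":0,"dz":0,"twist":0,"grip":-0.2},{"dx":0,"dy":0,"dz":0,"twist":0,"grip":-0.2},{"dx":0,"dy":0,"dz":0,"twist":0,"grip":-0.2},{"dx":0,"dy":0,"dz":0,"twist":0,"grip":-0.2},{"dx":0,"dy":0,"dz":0,"twist":0,"grip":-0.2}]' 60
python3 -m crank '[{"dx":0,"dy":0,"dz":0,"twist":0,"grip":-0.5},{"dx":0,"dy":0,"dz":0,"twist":0,"grip":-0.5},{"dx":0,"dy":0,"dz":0,"twist":0,"grip":-0.5},{"dx":0,"dy":0,"dz":0,"twist":0,"grip":-0.5},{"dx":0,"dy":0,"dz":0,"twist":0,"grip":-0.5}]' 60
```

```text
t: 10.4
eef_pos: [0.5803, -0.0605, 0.1376]
ee_rot: [-3.142, -0.003, 3.14]
force: [-0.3, 0.2, -0.7]
width: 0.0875
gripper_force: 0.0
t: 10.82
eef_pos: [0.5821, -0.061, 0.141]
ee_rot: [3.141, 0.002, 3.139]
force: [-0.0, -0.4, -0.1]
width: 0.06
gripper_force: 0.0
t: 11.23
eef_pos: [0.5817, -0.0611, 0.1404]
ee_rot: [3.141, 0.001, 3.139]
force: [-1.0, 1.3, 4.6]
width: 0.0447
gripper_force: 60.0
```

```bash
python3 -m crank '[{"dx":0,"dy":0,"dz":-0.002,"twist":0,"grip":-0.6},{"dx":0,"dy":0,"dz":-0.004,"twist":0,"grip":-0.6},{"dx":0,"dy":0,"dz":-0.0055,"twist":0,"grip":-0.6},{"dx":0,"dy":0,"dz":-0.0065,"twist":0,"grip":-0.6},{"dx":0,"dy":0,"dz":-0.0065,"twist":0,"grip":-0.6}]' 60
```

```text
t: 11.65
eef_pos: [0.5818, -0.0611, 0.1345]
ee_rot: [-3.141, 0.001, 3.14]
force: [-4.7, 3.0, 11.5]
width: 0.0454
gripper_force: 60.0
```

```bash
python3 -m crank '[{"dx":0,"dy":0,"dz":-0.0005,"twist":0,"grip":-0.6},{"dx":0,"dy":0,"dz":-0.001,"twist":0,"grip":-0.6},{"dx":0,"dy":0,"dz":-0.001,"twist":0,"grip":-0.6},{"dx":0,"dy":0,"dz":-0.001,"twist":0,"grip":-0.6},{"dx":0,"dy":0,"dz":-0.001,"twist":0,"grip":-0.6}]' 60
```

```text
t: 12.07
eef_pos: [0.5817, -0.0611, 0.1338]
ee_rot: [-3.141, 0.001, 3.14]
force: [-4.3, 2.4, 11.0]
width: 0.045
gripper_force: 60.0
```

```bash
python3 -m crank '[{"dx":0,"dy":0,"dz":-0.0005,"twist":0,"grip":-0.6},{"dx":0,"dy":0,"dz":-0.0008,"twist":0,"grip":-0.6},{"dx":0,"dy":0,"dz":-0.0008,"twist":0,"grip":-0.6},{"dx":0,"dy":0,"dz":-0.0008,"twist":0,"grip":-0.6},{"dx":0,"dy":0,"dz":-0.0008,"twist":0,"grip":-0.6}]' 60
```

```text
t: 12.48
eef_pos: [0.5818, -0.0611, 0.1333]
ee_rot: [-3.141, 0.001, 3.14]
force: [-4.5, 3.6, 14.3]
width: 0.0445
gripper_force: 60.0
```

Pressed about 7 mm with 14 N, which is at the stop. Turn anticlockwise.

```bash
python3 -m crank '[{"dx":0,"dy":0,"dz":0,"twist":3,"grip":-0.6},{"dx":0,"dy":0,"dz":0,"twist":7,"grip":-0.6},{"dx":0,"dy":0,"dz":0,"twist":11,"grip":-0.6},{"dx":0,"dy":0,"dz":0,"twist":15,"grip":-0.6},{"dx":0,"dy":0,"dz":0,"twist":20,"grip":-0.6}]' 60; python3 -c "
from station import arm;s=arm.get_state();print(s['moment'],s['q'])"
```

```text
t: 12.9
eef_pos: [0.5833, -0.0613, 0.1337]
ee_rot: [-3.14, 0.004, -2.791]
force: [-0.8, 0.8, 11.8]
width: 0.0447
gripper_force: 60.0
[ 0.23042463  0.21018166 -0.08367873] [ 0.22935228  0.28868227 -0.31714146  0.00170153 -0.96091052 -1.45047041]
```

```bash
python3 -m crank '[{"dx":0,"dy":0,"dz":-0.0004,"twist":5,"grip":-0.6},{"dx":0,"dy":0,"dz":-0.0004,"twist":10,"grip":-0.6},{"dx":0,"dy":0,"dz":-0.0004,"twist":15,"grip":-0.6},{"dx":0,"dy":0,"dz":-0.0004,"twist":20,"grip":-0.6},{"dx":0,"dy":0,"dz":-0.0004,"twist":25,"grip":-0.6}]' 60
python3 -m crank '[{"dx":0,"dy":0,"dz":0,"twist":6,"grip":-0.6},{"dx":0,"dy":0,"dz":0,"twist":12,"grip":-0.6},{"dx":0,"dy":0,"dz":0,"twist":18,"grip":-0.6},{"dx":0,"dy":0,"dz":0,"twist":24,"grip":-0.6},{"dx":0,"dy":0,"dz":0,"twist":28,"grip":-0.6}]' 60
python3 -m crank '[{"dx":0,"dy":0,"dz":0,"twist":3,"grip":-0.6},{"dx":0,"dy":0,"dz":0,"twist":5,"grip":-0.6},{"dx":0,"dy":0,"dz":0,"twist":7,"grip":-0.6},{"dx":0,"dy":0,"dz":0,"twist":7,"grip":-0.6},{"dx":0,"dy":0,"dz":0,"twist":7,"grip":-0.6}]' 60
python3 -c "
from h import *
import cv2
s=arm.get_state();print(s['moment'],s['q'])
S=arm.grab_frame('scene');T=arm.grab_frame('top')
cv2.imwrite('pics/f4.png',np.hstack([cv2.resize(f,None,fx=4,fy=4,interpolation=2) for f in (S[155:255,245:345],T[145:245,227:327])])[:,:,::-1])"
```

```text
t: 13.32
eef_pos: [0.5836, -0.0612, 0.1335]
ee_rot: [-3.138, 0.003, -2.353]
force: [-0.7, 1.3, 13.7]
width: 0.0448
gripper_force: 60.0
t: 13.73
eef_pos: [0.5836, -0.0612, 0.1335]
ee_rot: [-3.137, 0.001, -1.863]
force: [-0.2, 1.2, 12.2]
width: 0.045
gripper_force: 60.0
t: 14.15
eef_pos: [0.5836, -0.0613, 0.1335]
ee_rot: [-3.137, 0.0, -1.747]
force: [-0.6, 0.7, 12.4]
width: 0.0449
gripper_force: 60.0
[0.28117977 0.20322816 0.02957183] [ 0.22937776  0.28911379 -0.31730065  0.00176801 -0.95980057 -0.40612977]
```

View pics/f4.png

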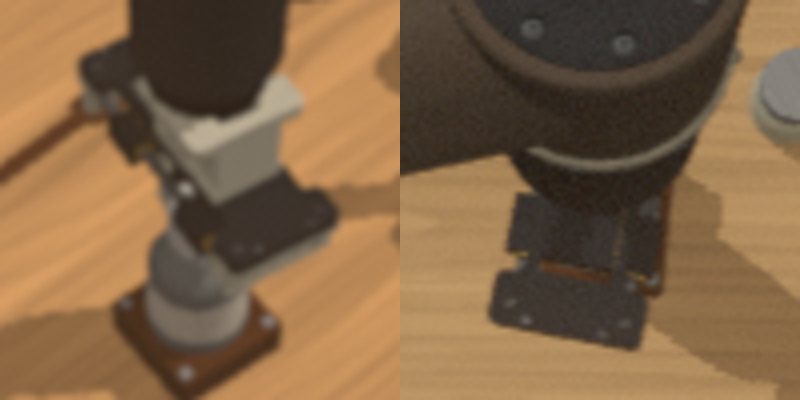

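The gripper has turned 80° with the cap held and hidden between the fingers. The force stays near 12-13 N and the moment is small. I'll lift gently and watch the force.

```bash
python3 -m crank '[{"dx":0,"dy":0,"dz":0.002,"twist":0,"grip":-0.6},{"dx":0,"dy":0,"dz":0.004,"twist":0,"grip":-0.6},{"dx":0,"dy":0,"dz":0.007,"twist":0,"grip":-0.6},{"dx":0,"dy":0,"dz":0.01,"twist":0,"grip":-0.6},{"dx":0,"dy":0,"dz":0.012,"twist":0,"grip":-0.6}]' 60
```

```text
t: 14.67
eef_pos: [0.5817, -0.0612, 0.1436]
ee_rot: [-3.141, 0.0, -1.748]
force: [-0.3, -0.2, -0.3]
width: 0.0451
gripper_force: 60.0
```

```bash
python3 -m crank '[{"dx":0,"dy":0,"dz":0.01,"twist":0,"grip":-0.6},{"dx":0,"dy":0,"dz":0.025,"twist":0,"grip":-0.6},{"dx":0,"dy":0,"dz":0.045,"twist":0,"grip":-0.6},{"dx":0,"dy":0,"dz":0.063,"twist":0,"grip":-0.6},{"dx":0,"dy":0,"dz":0.074,"twist":0,"grip":-0.6}]' 60
python3 -m crank '[{"dx":0,"dy":0,"dz":0,"twist":0,"grip":-0.6},{"dx":0,"dy":0,"dz":0,"twist":0,"grip":-0.6},{"dx":0,"dy":0,"dz":0,"twist":0,"grip":-0.6},{"dx":0,"dy":0,"dz":0,"twist":0,"grip":-0.6},{"dx":0,"dy":0,"dz":0,"twist":0,"grip":-0.6}]' 60
python3 -c "
from h import *
import cv2
S=arm.grab_frame('scene');T=arm.grab_frame('top')
cv2.imwrite('pics/f5.png',np.hstack([cv2.resize(f,None,fx=4,fy=4,interpolation=2) for f in (S[135:235,245:345],S[120:220,316:416])])[:,:,::-1])"
```

```text
t: 15.08
eef_pos: [0.5817, -0.0613, 0.2192]
ee_rot: [-3.14, 0.0, -1.748]
force: [-0.1, -0.2, 0.6]
width: 0.0451
gripper_force: 60.0
t: 15.5
eef_pos: [0.5809, -0.0612, 0.2161]
ee_rot: [3.14, -0.001, -1.748]
force: [-0.3, -0.9, 0.4]
width: 0.0453
gripper_force: 60.0
```

View pics/f5.png

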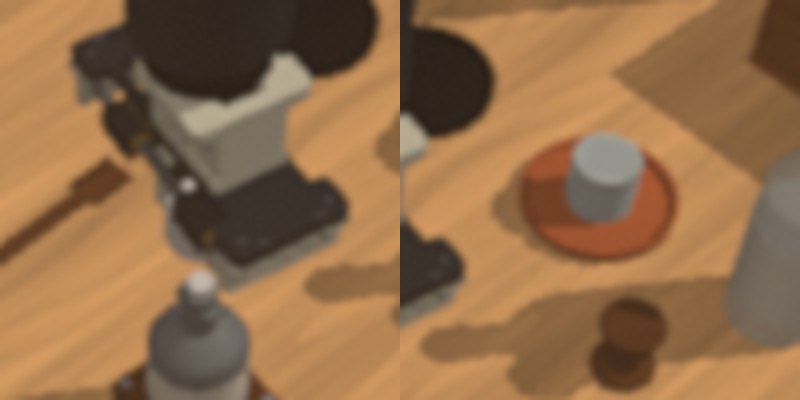

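The bottle's neck is bare at (200,285), the cap is held in the fingers about 6 cm above it at (185,240), and the cup is still upright on the saucer. Handing in.

```bash
python3 -c "
from station import arm
print(arm.job_done())"
```

```text
the job is handed in; nothing more can be done
None
```

The job is handed in at about 15.6 s with no verdict returned: the last pictures show the dosing cup mouth down on the terracotta saucer and the cap, pressed, turned about 80° anticlockwise and lifted off, held about 6 cm above the bare mouth.

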